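# Roll the plan paper onto the loading strip

## Task

Roll the white paper roll across the grey loading board onto the orange strip by pushing along the top of it with the fingertips, in as many strokes as you like, and leave it lying still with its underside resting on the strip and lined up with it. Do not grasp or lift it or shove it from the side, and leave the mug, the tape and the marker where they are.

Things in the scene. Friction and masses are not known exactly. Their poses are not given: they have to be found in the camera images.
- roll: White paper roll, a cylinder 76 mm in diameter, 180 mm long, about 0.5 kg, lying on the board. Origin mid-length on its axis, 38 mm above the board; its top is 88 mm above the table. Body x is its axis, at the start parallel to the strip; y, z turn with it. It rolls without slipping and, let go slowly, stops in a few mm. Its axis travels half as far as a fingertip that moves its top along.
- strip: Flat orange strip across the board, 24 mm wide (its y) and 320 mm long (its x), longer than the roll at both ends, flush with the board to 1 mm: it does not stop the roll. Origin at its centre on the surface. The roll starts 85 to 165 mm from it, on its +y or -y side, and travels along its y.
- board: Grey loading board fixed to the table, 340 mm (x) by 380 mm (y) and 12 mm thick, its x parallel to the strip. Origin at the centre of its underside, on the table. The roll travels along its y; a wooden lip 12 mm high stands along each of its two y ends.
- mug: White mug, 82 mm across and 95 mm tall, on the table at the board's +y end. Origin at the centre of its underside. Leave alone.
- tape: Yellow roll of packing tape, 96 mm across and 48 mm tall, on the table at the board's -y end. Origin at the centre of its underside. Leave alone.
- marker: Black marker with a red cap, 115 mm long and 17 mm thick, lying on the table beyond the board's far (+x) edge. Origin on its underside near its middle. Leave alone.
Not all that is in view belongs to the job. There is more than one size of the roll; the one meant has the size given above.

How it is judged:
By the outcome, as a careful person would: the job done as asked, in the order asked, and still so for the second after the job is handed in, with the robot touching nothing.
It also fails if it takes over 54 s, if anything falls off the work surface, if the arm or the gripper's body presses on something with over 40 N, if the wrist force passes 120 N, or if a joint passes its speed limit or range.

## Robot

A 7-joint arm with a two-finger parallel gripper is mounted at the origin on the work surface. World frame = base frame: x ahead of the robot, y to its left, z up, the work surface at z = 0. Lengths are in m, angles in rad, forces in N, time in s.
With the tool pointing down it reaches from about 0.425 to 0.95 m from the base axis. Payload 4.7 kg.
Tool frame: the origin (TCP) lies between the finger pads, 19 mm behind the fingertips; this is the grasp point; z points along the fingers, y is the line along which they close (so a half turn about z gives the same grasp; the last joint's range is limited). The gripper opens to 85 mm and grips with 20 to 120 N. Pads are 22 mm wide; open, the fingers measure 114 mm over their backs; the gripper's body (76 mm by 85 mm) begins 54 mm behind the grasp point. The pads swing forward as they close: fully open they stand 13 mm farther back than shut.
Start: joints at [1.194, 0.469, -0.049, 1.532, 0.024, 1.141, -0.082], TCP at [0.23, -0.635, 0.25] pointing down, gripper open.
Joint ranges: [-2.59, 2.59], [-0.33, 1.99], [-1.39, 1.29], [0.1, 2.45], [-1.04, 4.18], [0.21, 1.99], [-2.66, 2.66]. Speed limits (rad/s): [2.57, 2.57, 3.14, 3.14, 3.14, 3.14, 3.14].

## Interface

Orientations are given as [roll, pitch, yaw] about the fixed x, y, z axes, in that order (R = Rz(yaw) Ry(pitch) Rx(roll)).
In Python, from plant import robot gives the robot as it stands. Calls block until the motion is done:
- robot.goto(position, orientation): joint-space move of the TCP to a pose.
- robot.move_straight(position, vel=0.15, attitude=None, contact_N=None): straight line of the TCP; attitude=None keeps the orientation; vel is the mean speed in m/s. With contact_N (N) it stops when the force on the tool has changed by that much, and returns True; else False.
- robot.move_joints(angles): joint-space move.
- robot.grip(opening, strength=None): opening from 0.0 (shut) to 1.0 (fully open); strength is the grip in N (None keeps the last); returns when the fingers have stopped.
- robot.sleep(seconds).
- robot.inverse_kinematics(position, orientation): joint angles nearest the present ones, or None.
- robot.sense(): the state.
- robot.grab_frame(name): name is "scene" or "top"; returns a dict with "image" (420x560x3 uint8, red, green, blue), "range_z" (420x560 float32, m along the optical axis (not along the pixel's ray), 0 where there is no reading), "fx", "fy", "cx", "cy" (pixels), "R" (3x3) and "t" (3): a world point X has camera coordinates R X + t. Camera axes: x right, y down, z forward; pixel columns grow to the right and rows downward; lengths in m; the calibration is good to about 2 mm. A picture is of the moment at which its call begins.
A pose or a line that the arm cannot do raises robot.IKError and nothing moves.
- robot.close_job(): hands the job in; it is judged then, once.
The state is a dict: "t": time; "joint_pos": joint angles; "joint_velocities": joint speeds; "effort": joint torques, N m; "tcp_pos": TCP position; "tcp_rot": TCP orientation; "wrist_force": force on the tool from outside, world axes, zero at the start; "torque": the same for the moment, N m; "opening": opening from 0.0 (shut) to 1.0 (fully open); "gripper_force": force on a finger pad.
Only numpy, scipy, OpenCV 4.12 (cv2) and the standard library are available. Lean on these libraries where they do the work, as an engineer would, in place of code of your own. Each camera call takes 0.05 s, during which the arm holds its last target. There are 200 camera calls.

## Working session

There is one attempt and no reset: what is moved stays moved. The work goes in short steps, each a Python script; the robot and the scene stay as the last script left them, time stands still between calls to the robot, and variables do not carry over. Pictures are saved under pics/ and viewed, at most 10 in all, crops included, and the job is handed in when it is done.

```bash
mkdir -p pics; ls; python3 - <<'E'
from plant import robot
import cv2,numpy as np
for n in("scene","top"):
    f=robot.grab_frame(n); cv2.imwrite(f"pics/{n}0.png",f["image"][:,:,::-1]); np.savez(f"{n}0.npz",**f)
    print(n,f["fx"],f["R"].round(3).tolist(),f["t"].round(3))
print(robot.sense())
E
```

```text
pics
scene 446.31055760637264 [[-0.161, 0.987, 0.019], [0.554, 0.106, -0.826], [-0.817, -0.122, -0.563]] [ 0.132 -0.247  1.968]
top 545.6038445918198 [[0.007, -1.0, 0.022], [-0.99, -0.01, -0.14], [0.14, -0.021, -0.99]] [-0.066  0.544  1.501]
{'t': 0.1, 'joint_pos': array([ 1.19412223,  0.46937897, -0.04858041,  1.53356696,  0.02409995,
        1.14101259, -0.08230092]), 'joint_velocities': array([ 0.00106941, -0.00132379,  0.00081363, -0.00301682, -0.0004162 ,
        0.00012351, -0.00087415]), 'effort': array([ 7.52438755e-04, -5.11515892e+01, -4.70304990e-02, -2.38390446e+01,
        1.07265756e-02,  4.42655160e-03, -2.70847903e-05]), 'tcp_pos': array([ 0.22988226, -0.63412574,  0.24905721]), 'tcp_rot': array([-3.13981362e+00,  6.87930139e-05,  3.47789092e-01]), 'wrist_force': array([0.2217224 , 0.15892698, 0.47435284]), 'torque': array([-0.0088036 ,  0.00187182, -0.02614662]), 'gripper_force': 0.0, 'opening': 0.9993642643115964}
```

View pics/top0.png

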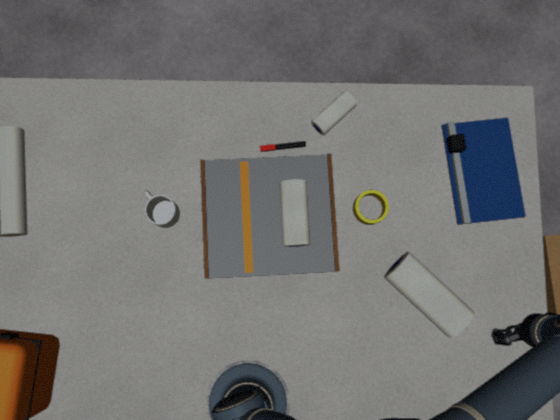

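View pics/scene0.png

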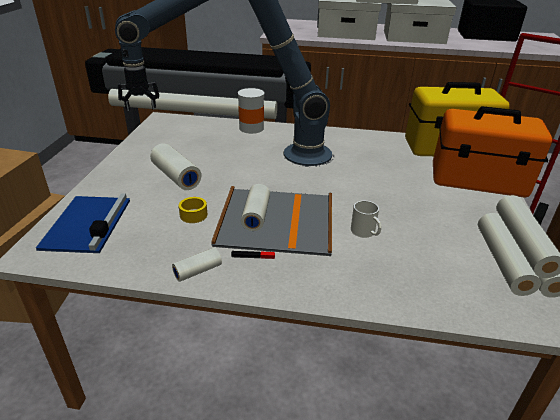

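The top view shows the board (cols 203–337, rows 155–277), the strip near column 247, the roll at about (294,212) on its −y side, the mug at (162,209) and the tape at (371,207). The other white rolls lie off the board.

```bash
cat > h.py <<'E'
import numpy as np,cv2
def cloud(f):
    v,u=np.indices(f["range_z"].shape); z=f["range_z"]
    P=np.stack([(u-f["cx"])/f["fx"]*z,(v-f["cy"])/f["fy"]*z,z],-1)
    return (P-f["t"])@f["R"]
def strip(f,c0=225,c1=265):
    W=cloud(f); hsv=cv2.cvtColor(f["image"],cv2.COLOR_RGB2HSV)
    m=(hsv[...,0]>8)&(hsv[...,0]<25)&(hsv[...,1]>150)&(hsv[...,2]>120)
    m[:150]=0;m[285:]=0;m[:,:c0]=0;m[:,c1:]=0
    # ray-plane at z=.012
    v,u=np.nonzero(m); d=np.stack([(u-f["cx"])/f["fx"],(v-f["cy"])/f["fy"],np.ones(len(u))],-1)@f["R"]
    c=-f["R"].T@f["t"]; P=c+d*((.012-c[2])/d[:,2])[:,None]
    return P
def roll(f):
    W=cloud(f)[150:285,200:340].reshape(-1,3); W=W[(W[:,2]>.06)&(W[:,2]<.1)]
    return W
def line(P):
    c=(P[:,:2].max(0)+P[:,:2].min(0))/2; m=P[:,:2].mean(0)
    vx=cv2.fitLine(P[:,:2].astype(np.float32),cv2.DIST_L2,0,.001,.001).ravel()
    a=np.arctan2(vx[1],vx[0]); a=(a+np.pi/2)%np.pi-np.pi/2
    return m,a
E
python3 - <<'E'
from h import *
f=dict(np.load("top0.npz"))
for n,P in(("strip",strip(f)),("roll",roll(f))):
    m,a=line(P); d=np.array([np.cos(a),np.sin(a)]); e=np.array([-d[1],d[0]])
    q=(P[:,:2]-m)
    print(n,len(P),m,np.degrees(a),np.percentile(q@d,[0.5,99.5]),np.percentile(q@e,[1,50,99]),P[:,2].min(),P[:,2].max())
    if n=="strip": s,es,ds=m,e,d
R=roll(f); q=R[:,:2]-s
x=q@es
# cylinder fit by cross-section
from scipy.optimize import least_squares
r=least_squares(lambda p:np.hypot(x-p[0],R[:,2]-p[1])-.038,[x.mean(),.05],loss="soft_l1",f_scale=.002)
print(r.x, np.abs(r.fun).mean(), (q@ds).mean())
W=cloud(f); print("board z",np.median(W[225:265,215:238,2]))
E
```

```text
strip 789 [0.51469435 0.01142762] 3.3681846 [-0.15603593  0.1579416 ] [-1.00676324e-02  3.47611667e-06  1.00619179e-02] 0.01200000000000001 0.012000000000000233
roll 1717 [ 0.51814599 -0.1230428 ] 3.528578 [-0.08899587  0.09151829] [-0.03649079  0.00033476  0.03436015] 0.06005879516720083 0.09705705856007092
[-0.13566358  0.0495812 ] 0.0021836106180771458 -0.004454731033864023
board z 0.012083459172499596
```

```bash
cat >> h.py <<'E'
from scipy.optimize import least_squares
from plant import robot
f0=dict(np.load("top0.npz")); S,A=line(strip(f0)); D=np.array([np.cos(A),np.sin(A)]); E_=np.array([-D[1],D[0]])
def where():
    "roll (offset across strip, angle rel. strip, extent along strip), from top picture"
    f=robot.grab_frame("top"); R=roll(f); q=R[:,:2]-S; u,x=q@D,q@E_
    r=least_squares(lambda p:np.hypot(x-p[0]-p[2]*u,R[:,2]-p[1])-.038,[np.median(x),.05,0],loss="soft_l1",f_scale=.002)
    return r.x[0],np.degrees(r.x[2]),np.percentile(u,[.5,99.5]),len(R)
def P(x,z,u=-.003):
    p=S+D*u+E_*x; return [p[0],p[1],z]
YAW=A-np.pi/2
E
python3 - <<'E'
from h import *
print(where())
for y in(A-np.pi/2,A+np.pi/2): print(y,robot.inverse_kinematics(P(-.144,.2),[np.pi,0,y]),robot.inverse_kinematics(P(.02,.1),[np.pi,0,y]))
E
```

```text
(np.float64(-0.1357804760546386), np.float64(0.17874353290959114), array([-0.09294848,  0.08694123]), 1717)
-1.5120105 [-0.65528491  0.49368194  1.12053323  1.95982862 -0.525005    1.01828905
 -2.37419767] [-0.94176926  0.66318278  1.11164862  2.09990459 -0.79390212  0.88498549
 -2.44181681]
1.6295823 [ 0.6438982   0.3566356  -0.58823875  1.89197623  0.23831152  0.96257006
  0.00612724] [ 0.37560873  0.48211127 -0.65573017  2.02993039  0.42097794  0.76397653
 -0.47658151]
```

Use yaw A+π/2, far from the joint limits. First stroke, with checks.

```bash
cat >> h.py <<'E'
YAW=A+np.pi/2
def stroke(x0,d,zs,N=6,v=.05):
    "touch down on the top at x0, push fingertip by d, lift; returns contact height"
    robot.move_straight(P(x0,zs),vel=.12)
    hit=robot.move_straight(P(x0,zs-.03),vel=.03,contact_N=N)
    s=robot.sense(); z=s["tcp_pos"][2]
    if hit: robot.move_straight(P(x0+d,z-.0005),vel=v)
    e=robot.sense(); robot.move_straight(P(x0+d*hit,z+.016),vel=.08)
    print("hit",hit,"z",round(z,4),"F",s["wrist_force"].round(1),e["wrist_force"].round(1),"t",round(robot.sense()["t"],2))
    return z
E
python3 - <<'E'
from h import *
robot.goto(P(-.143,.16),[np.pi,0,YAW])
print(robot.sense()["t"],robot.sense()["tcp_pos"])
x=where(); print(x)
z=stroke(-.1355-.007,.028,.115)
print(where(),robot.sense()["t"])
f=robot.grab_frame("scene"); cv2.imwrite("pics/s1.png",cv2.resize(f["image"][120:270,180:380,::-1],None,fx=4,fy=4))
E
```

```text
2.2583 [ 0.52006945 -0.13315332  0.16000677]
(np.float64(-0.1362651530945889), np.float64(0.2988626670854367), array([-0.09358776,  0.0859131 ]), 655)
hit True z 0.0935 F [-1.  -1.5  6.2] [-3.2 -0.5  7.7] t 4.62
(np.float64(-0.12222070966867211), np.float64(0.1888597390978868), array([-0.09255219, -0.00195112]), 205) 4.6667
```

View pics/s1.png

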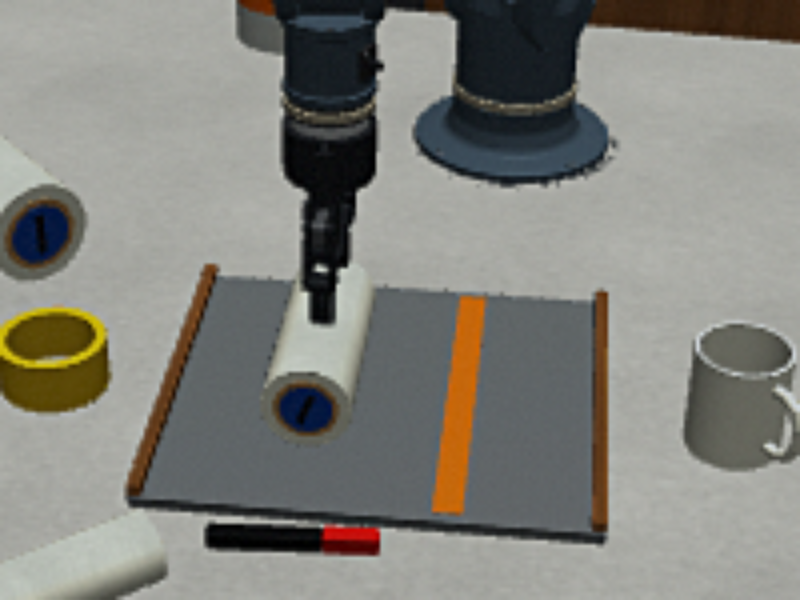

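The picture shows the roll (about (320,350) in the crop) rolled, still parallel, 14 mm for a 28 mm stroke. I'll go on with a camera check after each stroke.

```bash
python3 - <<'E'
from h import *
x=-.1222
for i in range(5):
    stroke(x-.0085,.034,.109); w=where(); x+=.017
    print(x,w)
    if abs(w[0]-x)>.006: print("off"); break
    x=w[0]
E
```

```text
hit True z 0.0935 F [-0.7 -0.   5.6] [-3.1  0.5  5.5] t 6.79
-0.1052 (np.float64(-0.10487241422790511), np.float64(0.7120903934959061), array([-0.09375622, -0.00649754]), 169)
hit True z 0.0935 F [-2.1 -0.8  6.1] [-3.   0.7  7.1] t 8.93
-0.08787241422790511 (np.float64(-0.08834161185127892), np.float64(1.1586228174885456), array([-0.09311665, -0.01735413]), 145)
hit True z 0.0935 F [-1.4  0.3  5.9] [-1.6  0.4  7.5] t 11.06
-0.07134161185127892 (np.float64(-0.07134314341686154), np.float64(0.4045371313988845), array([-0.09265408, -0.0207981 ]), 125)
hit True z 0.0935 F [-1.7 -0.4  6. ] [-1.9 -0.4  8. ] t 13.19
-0.05434314341686154 (np.float64(-0.052746149451249384), np.float64(1.2577009941386068), array([-0.09367424, -0.03623373]), 105)
hit True z 0.0936 F [-1.8 -0.1  5.5] [-3.3 -0.4  7. ] t 15.31
-0.03574614945124938 (np.float64(-0.03357559162049735), np.float64(3.5858218421385724), array([-0.09332015, -0.04030798]), 81)
```

```bash
cat >> h.py <<'E'
def clear():
    p=robot.sense()["tcp_pos"]; robot.move_straight([p[0],p[1],.15],vel=.15)
    robot.goto([.40,-.45,.25],[np.pi,0,YAW-.6]); w=where(); print(w,robot.sense()["t"]); return w[0]
E
python3 - <<'E'
from h import *
clear()
E
```

```text
(np.float64(-0.03601302069177989), np.float64(0.07213962542452856), array([-0.09330107,  0.08651729]), 1716) 17.5083
```

```bash
python3 - <<'E'
from h import *
robot.goto(P(-.045,.15),[np.pi,0,YAW])
stroke(-.036-.009,.036,.109,v=.04); stroke(-.018-.009,.036,.109,v=.04)
clear()
f=robot.grab_frame("top"); cv2.imwrite("pics/t2.png",cv2.resize(f["image"][140:290,180:380,::-1],None,fx=4,fy=4))
E
```

```text
hit True z 0.0934 F [-1.8 -0.5  6.9] [-3.   0.2  7.5] t 21.66
hit True z 0.0935 F [-1.4  0.9  5.3] [-1.6  0.3  6.7] t 23.98
(np.float64(0.0005367167568633271), np.float64(0.03045259825556223), array([-0.09300171,  0.08608262]), 1715) 26.2333
```

View pics/t2.png

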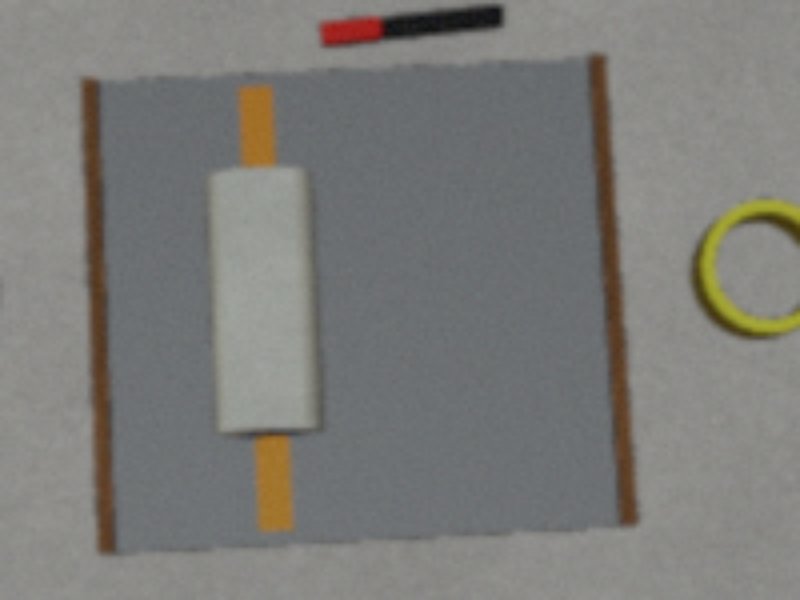

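The picture shows the roll (crop (265,300)) lying over the strip, with the strip showing evenly at both ends ((258,125) and (275,485)). It is 0.5 mm off centre and 0.03° off parallel.

```bash
python3 - <<'E'
from h import *
robot.sleep(.5); print(where()); print(robot.close_job())
E
```

```text
(np.float64(0.00043626631412282713), np.float64(-0.13371948126500624), array([-0.09306888,  0.0859406 ]), 1712)
the job is handed in; nothing more can be done
None
```

The job is handed in at about 27 s: the roll lies still on the orange strip, about 0.5 mm off its centre line and within about 0.15° of parallel by the top camera, and the arm never went near the mug, tape or marker.

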